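# Hang the adapter frame on the stand's pin by its slot

## Task

Take the beige adapter frame out of the rack and hang it on the headed pin of the accessory stand: bring its open slot over the pin from the side, slide it along until the pin is at the closed end, then let it down so the pin sits in the notch, and let go so it hangs still and upright. The pin's height is set differently each time, so feel for it gently, with no more than 20 N between the frame or the robot and the stand; keep the frame upright and leave the other things on the bench where they are.

Things in the scene. Friction and masses are not known exactly. Their poses are not given: they have to be found in the camera images.
- frame: Beige plastic adapter frame, flat, 10 mm thick, 0.15 kg, upright in the rack's front groove. Origin: middle of its underside; z up, y along its width, x through its thickness. In mm from the origin: window frame y -42 to 42, z 0 to 85; above it a slot open at the -y side, z 85 to 99, ending at an upright face at y +6.5; above that the lip (frame_lip) and the grip tab (frame_tab).
- frame_tab (a point): Centre of the frame's grip tab: 36 mm wide along y, 48 high, 10 thick along x, blue stripe near its top; 136 mm above the frame's underside. Axes as frame. Pinch it across its thickness from above.
- frame_lip (a point): On the frame, in the underside of the lip that roofs the slot, 99 mm above the frame's underside, at y -54 mm. The lip is 13 mm high and runs from y -66 to -6.5 mm, so it overhangs the window frame's -y edge by 24 mm; its overhang can be let down on the pin to feel its height. Axes as frame.
- frame_seat (a point): Where the pin's axis lies in the frame when it hangs properly: y 0, 101 mm above its underside, in the notch, which is cut 7 mm up into the slot's roof at the closed end (y -6.5 to +6.5 mm, notch roof 106 mm above the underside). While the lip's underside rests on the pin, this point is 7 mm above the pin's axis. Axes as frame.
- rack: Blue plastic rack, 110 x 140 mm, fixed. Origin: centre of its underside; two grooves along its y. The frame stands in the front groove (13 mm wide, at x -25 mm, floor 6 mm up, walls up to 34 mm); the rear groove (x +30 mm) holds a white well plate that reaches 91 mm up.
- stand: Fixed accessory stand: grey base 120 x 130 x 10 mm high, aluminium tube (28 diameter), black collar, telescopic rod with a black block (24 x 24 x 22 high) that carries the rigid level pin. Origin: on the upright's axis at bench level; z up. The pin points along the stand's -x: 10 mm diameter, free from x -12 (block) to x -46 mm, then a red head, 18 mm diameter, 5 thick.
- pin_mid (a point): Fixed reference on the stand: half-way along the free pin seen from above (29 mm in front of the upright's axis), 150 mm above the bench. The real pin axis is right above or below this point, anywhere within 22 mm up or down: its height differs each time and is not measured, so feel or look for it. It is clamped tight. Axes as stand.
- plate: Bystander, to be left alone: the white well plate standing in the rack's rear groove (127 wide, 85 high, 14 thick). Origin: centre of its underside.
- bottle: Bystander, to be left alone: white bottle, 64 diameter, 150 high. Origin: centre of its underside.
- jar: Bystander, to be left alone: small amber jar with green cap, 44 diameter, 55 high. Origin: centre of its underside.
There are look-alikes about, which are no part of the job. What is shaped like the frame but pink is not meant. There is more than one size of the rack; the job needs the smaller.

How it is judged:
By the outcome, as a careful person would: the job done as asked, in the order asked, and still so for the second after the job is handed in, with the robot touching nothing.
It also fails if it takes over 58 s, if anything falls off the work surface, if the arm or the gripper's body presses on something with over 40 N, if the wrist force passes 120 N, or if a joint passes its speed limit or range.

## Robot

A 7-joint arm with a two-finger parallel gripper is mounted at the origin on the work surface. World frame = base frame: x ahead of the robot, y to its left, z up, the work surface at z = 0. Lengths are in m, angles in rad, forces in N, time in s.
With the tool pointing down it reaches from about 0.425 to 0.875 m from the base axis. Payload 4.7 kg.
Tool frame: the origin (TCP) lies between the finger pads; the fingertips stand 14 mm ahead of it and the grasp point (between the pads) lies 5 mm behind it; z points along the fingers, y is the line along which they close (so a half turn about z gives the same grasp; the last joint's range is limited). The gripper opens to 87 mm and grips with 3 to 60 N. Pads are 19 mm wide; open, the fingers measure 117 mm over their backs; the gripper's body (75 mm by 190 mm) begins 51 mm behind the grasp point.
Start: joints at [-1.332, 0.321, -0.07, 1.45, 0.023, 1.371, -0.057], TCP at [0.145, 0.634, 0.237] pointing down, gripper open.
Joint ranges: [-2.86, 2.86], [-0.3, 2.09], [-1.38, 1.24], [0.06, 2.45], [-1.56, 4.7], [0.09, 2.05], [-2.69, 2.69]. Speed limits (rad/s): [2.57, 2.57, 3.14, 3.14, 3.14, 3.14, 3.14].

## Interface

Orientations are given as a rotation vector (axis times angle).
In Python, from bench import get_state, get_image, camera_params, close_job gives the robot as it stands. The module is installed in compiled form; this text tells all that it offers.
- The arm moves only by the tool arm_command, never from a script. Its argument "motion" is a list of rows, each a list of 5 numbers: the finger opening in mm, from 0 to 87, then the shift along the tool's x, y, z in mm, then the turn about the tool's z in degrees. In form: [[gripper, x, y, z, spin], ...]. A call has 1 to 5 rows; each row is the pose to reach, as a shift and turn from the pose commanded when the call began, along the tool's axes at that moment; what a row does not reach only later rows make up. A row lasts 1/12 s, in which the tool goes at most 41.7 mm and 7.16 degrees, less where a joint would pass 70% of its speed; a pose out of reach is approached as far as the arm can. A call with a gripper value outside its range is refused whole. The fingers move at their own pace and stop on an object; "newtons" is the grip in N (left out, the last holds). Time passes only in rows, so rows that repeat a pose let the fingers close. It gives the time, the measured TCP pose, the force, the opening and the grip force at its end, in the units of the state.
- get_state(): the state, without advancing time (a new reading comes with each control period).
- get_image(name): name is "scene" or "side" or "wrist"; returns (picture, depth): 384x512x3 uint8, red, green, blue; 384x512 float32, m along the optical axis (not along the pixel's ray), 0 where there is no reading.
- camera_params(name): a dict with "intrinsics" (3x3 intrinsics, pixels), "extrinsics" (4x4, takes a point from camera to world coordinates). Camera axes: x right, y down, z forward; pixel columns grow to the right and rows downward; lengths in m; the calibration is good to about 2 mm. The wrist camera is an equidistant fisheye: a pixel r from the principal point sees the ray r / f radians off the axis. A picture is of the moment at which its call begins: read the wrist's pose just before it. camera_params takes no time and is no camera call; for the wrist camera it gives the pose at the moment of the call.
- close_job(): hands the job in; it is judged then, once.
The state is a dict: "time": time; "joint_positions": joint angles; "qd": joint speeds; "joint_torque": joint torques, N m; "position": TCP position; "tool_rot": TCP orientation; "ft_force": force on the tool from outside, world axes, zero at the start; "torque": the same for the moment, N m; "grip_width": opening from 0.0 (shut) to 1.0 (fully open); "grip_force": force on a finger pad.
Only numpy, scipy, OpenCV 4.12 (cv2) and the standard library are available. Lean on these libraries where they do the work, as an engineer would, in place of code of your own. Each camera call takes 0.05 s, during which the arm holds its last target. There are 200 camera calls.

## Working session

There is one attempt and no reset: what is moved stays moved. The work goes in short steps, Python scripts to look and compute and a tool call to move; the robot and the scene stay as the last step left them, time stands still between calls to the robot, and variables do not carry over. Pictures are saved under pics/ and viewed, at most 10 in all, crops included, and the job is handed in when it is done.

Besides the shell and the picture viewer there is one more tool, called after "Request:" as name([rows], argument=value, ...), one row to a line, values as JSON. arm_command: Moves the arm, as the interface text tells. Its arguments: {"type":"object","properties":{"motion":{"type":"array"},"newtons":{"type":"number"}},"required":["motion"]}

```bash
mkdir -p pics; cat > h.py <<'E'
import numpy as np, cv2
from bench import *
from scipy.spatial.transform import Rotation as R
def grab(n,f=None):
    p=camera_params(n); im,d=get_image(n)
    if f: cv2.imwrite('pics/'+f,im[:,:,::-1])
    return im,d,np.array(p['intrinsics']),np.array(p['extrinsics'])
def cloud(d,K,E):
    v,u=np.indices(d.shape); P=np.stack([(u-K[0,2])/K[0,0]*d,(v-K[1,2])/K[1,1]*d,d],-1)
    return P@E[:3,:3].T+E[:3,3]
E
python3 - <<'E'
from h import *
for n in('scene','side'):
    im,d,K,T=grab(n,n+'0.png'); np.savez(n+'0.npz',im=im,d=d,K=K,T=T); print(n,K.round(1).tolist(),T.round(3).tolist(),(d>0).mean())
s=get_state();print({k:np.round(v,3).tolist() for k,v in s.items()})
E
```

```text
scene [[398.3, 0.0, 250.7], [0.0, 398.3, 196.3], [0.0, 0.0, 1.0]] [[0.299, 0.658, -0.691, 1.11], [0.954, -0.218, 0.206, -0.247], [-0.015, -0.72, -0.693, 0.738], [0.0, 0.0, 0.0, 1.0]] 0.9956207275390625
side [[440.6, 0.0, 261.0], [0.0, 440.6, 195.6], [0.0, 0.0, 1.0]] [[0.946, -0.232, 0.224, 0.25], [-0.323, -0.704, 0.633, -0.847], [0.011, -0.672, -0.741, 0.986], [0.0, 0.0, 0.0, 1.0]] 0.9961344401041666
{'time': 0.1, 'joint_positions': [-1.332, 0.322, -0.07, 1.452, 0.023, 1.371, -0.057], 'qd': [-0.0, -0.001, 0.0, -0.002, -0.001, 0.0, 0.003], 'joint_torque': [-0.0, -49.257, -0.406, -31.34, -0.064, 0.04, 0.0], 'position': [0.145, 0.633, 0.236], 'tool_rot': [-0.352, -3.122, 0.003], 'ft_force': [-0.264, 0.791, -0.107], 'torque': [0.017, -0.038, -0.006], 'grip_force': 0.0, 'grip_width': 0.998}
```

View pics/scene0.png

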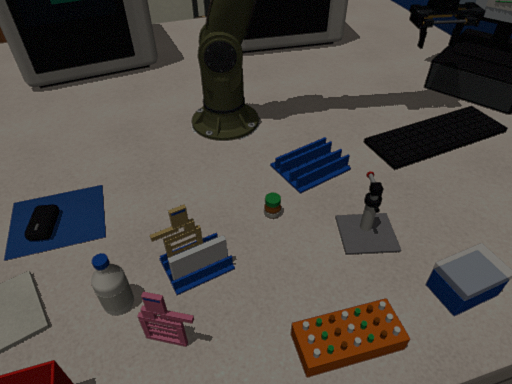

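View pics/side0.png

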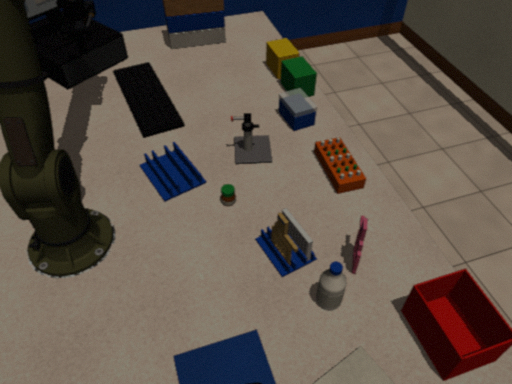

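Scene view: the beige frame stands at (180,230) in the smaller rack (198,262), in front of the white plate (198,258). The pink look-alike is at (165,320), the larger empty rack at (310,163), the stand at (368,215) with its red pin head at (371,175), the bottle at (113,285) and the jar at (273,205).
In the side view the frame is at (282,240), the pink one at (361,243) and the stand at (250,140).

Candidates for the frame are beige (180,230) and pink (165,320). Beige in the smaller rack matches the description, so I choose that one and will check it in a close crop.

```bash
python3 - <<'E'
from h import *
a=np.load('scene0.npz');b=np.load('side0.npz')
A=cv2.resize(a['im'][150:300,130:260],None,fx=3,fy=3,interpolation=2);B=cv2.resize(b['im'][195:285,240:330],None,fx=5,fy=5,interpolation=2)
C=cv2.resize(a['im'][160:260,325:405],None,fx=4,fy=4,interpolation=2)
A=A[:450,:390];B=B[:450];im=np.zeros((450,800,3),'u1');im[:,:390]=A;im[:,390:800]=B[:,:410]
cv2.imwrite('pics/crop.png',im[:,:,::-1])
for n,z,box in(('scene',a,(200,290,145,240)),('side',b,(205,275,250,320))):
    P=cloud(z['d'],z['K'],z['T']);h=cv2.cvtColor(z['im'],cv2.COLOR_RGB2HSV);H,S,V=h[...,0],h[...,1],h[...,2]
    r0,r1,c0,c1=box;bx=np.zeros(H.shape,bool);bx[r0:r1,c0:c1]=1
    m=bx&(H>12)&(H<32)&(S>70)&(P[...,2]>.02)
    Q=P[m]; print(n,'frame',m.sum(),Q.min(0).round(3),Q.max(0).round(3))
    (cx,cy),_,ang=cv2.minAreaRect(Q[:,:2].astype('f4')*1000);print(cx,cy,_,ang)
    for lo,hi in((.03,.09),(.09,.105),(.105,.12),(.12,.14),(.14,.18)):
        q=Q[(Q[:,2]>lo)&(Q[:,2]<hi)]
        if len(q)>3: print(lo,hi,len(q),q.mean(0).round(3),q.min(0).round(3),q.max(0).round(3), cv2.fitLine(q[:,:2].astype('f4')*1000,cv2.DIST_HUBER,0,.01,.01).ravel().round(3))
    # rack
    m=bx&(H>100)&(H<125)&(S>140)&(P[...,2]>.003)&(P[...,2]<.05);Q=P[m];print('rack',len(Q),cv2.minAreaRect(Q[:,:2].astype('f4')*1000))
    red=((H<8)|(H>172))&(S>120)&(P[...,2]>.1); red[:, :]&=((np.linalg.norm(P[...,:2]-[.6,.0],axis=-1)<.6))
    n_,l,s,c=cv2.connectedComponentsWithStats(red.astype('u1'))
    for i in range(1,n_):
        q=P[l==i];print('red',s[i],c[i].round(1),np.median(q,0).round(3),q.min(0).round(3),q.max(0).round(3))
E
```

```text
scene frame 1091 [ 0.515 -0.294  0.035] [ 1.11  -0.188  0.738]
807.6087036132812 -268.45263671875 (103.10658264160156, 597.6787719726562) 84.3253173828125
0.03 0.09 425 [ 0.529 -0.23   0.065] [ 0.516 -0.27   0.035] [ 0.539 -0.189  0.09 ] [ 1.96000e-01 -9.81000e-01  5.29429e+02 -2.30187e+02]
0.09 0.105 118 [ 0.528 -0.228  0.094] [ 0.515 -0.269  0.09 ] [ 0.539 -0.188  0.105] [ 1.46000e-01 -9.89000e-01  5.28258e+02 -2.25761e+02]
0.105 0.12 259 [ 0.533 -0.251  0.114] [ 0.518 -0.294  0.105] [ 0.544 -0.2    0.12 ] [ 1.90000e-01 -9.82000e-01  5.33702e+02 -2.48853e+02]
0.12 0.14 115 [ 0.531 -0.23   0.13 ] [ 0.526 -0.279  0.12 ] [ 0.541 -0.212  0.14 ] [ 2.05000e-01 -9.79000e-01  5.30571e+02 -2.30047e+02]
0.14 0.18 169 [ 0.529 -0.23   0.156] [ 0.519 -0.247  0.14 ] [ 0.535 -0.212  0.167] [ 1.98000e-01 -9.80000e-01  5.29714e+02 -2.29881e+02]
rack 1022 ((556.0726318359375, -210.4819793701172), (94.03823852539062, 139.4495849609375), 11.396734237670898)
red [253   8   1   1   1] [253.   8.] [0.051 0.086 0.365] [0.051 0.086 0.365] [0.051 0.086 0.365]
red [246  28   1   1   1] [246.  28.] [0.044 0.0
[... 11730 characters left out ...]
  0.21 ] [ 0.048 -0.058  0.21 ] [ 0.048 -0.058  0.21 ]
red [ 82 217   1   1   1] [ 82. 217.] [ 0.058 -0.031  0.117] [ 0.058 -0.031  0.117] [ 0.058 -0.031  0.117]
red [359 216   8  32 123] [362.2 230.3] [ 0.702 -0.311  0.129] [ 0.69  -0.331  0.101] [ 0.74  -0.249  0.163]
red [ 60 223   1   1   1] [ 60. 223.] [ 0.013 -0.062  0.147] [ 0.013 -0.062  0.147] [ 0.013 -0.062  0.147]
red [ 76 225   1   1   1] [ 76. 225.] [ 0.041 -0.05   0.113] [ 0.041 -0.05   0.113] [ 0.041 -0.05   0.113]
red [361 228   1   1   1] [361. 228.] [ 0.709 -0.294  0.129] [ 0.709 -0.294  0.129] [ 0.709 -0.294  0.129]
red [412 269  69  63 750] [441.2 291.9] [ 0.784 -0.492  0.114] [ 0.749 -0.58   0.1  ] [ 0.89  -0.469  0.124]
```

View pics/crop.png

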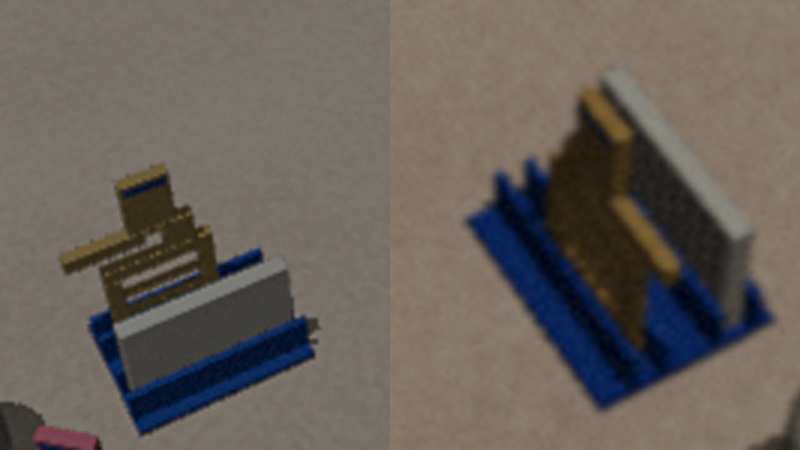

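The crop confirms the choice: a beige frame with a blue-striped tab, in the small rack in front of the white plate. Its lip points toward world -y. Next I locate the stand's axis and pin.

```bash
python3 - <<'E'
from h import *
im=np.zeros((400,800,3),'u1')
for n,box,o in(('scene',(165,255,330,402),0),('side',(105,165,222,282),400)):
    z=np.load(n+'0.npz');P=cloud(z['d'],z['K'],z['T']);r0,r1,c0,c1=box
    c=cv2.resize(z['im'][r0:r1,c0:c1],None,fx=400/(r1-r0),fy=400/(r1-r0),interpolation=2)[:400,:400];im[:c.shape[0],o:o+c.shape[1]]=c
    Q=P[r0:r1,c0:c1].reshape(-1,3); I=z['im'][r0:r1,c0:c1].reshape(-1,3).astype(int)
    ok=(np.linalg.norm(Q[:,:2]-[.57,.2],axis=1)<.12); 
    b=Q[ok&(abs(Q[:,2]-.010)<.0035)];print(n,'base',len(b),cv2.minAreaRect(b[:,:2].astype('f4')*1000))
    for lo,hi in((.02,.05),(.05,.08),(.08,.1),(.1,.12),(.12,.13),(.13,.14),(.14,.15),(.15,.16),(.16,.2)):
        q=Q[ok&(Q[:,2]>lo)&(Q[:,2]<hi)]
        if len(q): print(lo,len(q),q.mean(0).round(3),q.min(0).round(3),q.max(0).round(3))
    q=Q[ok&(Q[:,2]>.12)&(Q[:,2]<.2)];print((q[np.argsort(q[:,0])]*1000).round().astype(int)[:40].tolist())
cv2.imwrite('pics/stand.png',im[:,:,::-1])
E
```

```text
scene base 1821 ((587.9735717773438, 197.2984161376953), (130.65689086914062, 121.62451934814453), 75.14716339111328)
0.02 108 [0.581 0.195 0.035] [0.566 0.187 0.02 ] [0.588 0.21  0.05 ]
0.05 111 [0.581 0.195 0.065] [0.563 0.187 0.05 ] [0.589 0.212 0.08 ]
0.08 56 [0.582 0.191 0.092] [0.561 0.183 0.08 ] [0.609 0.214 0.1  ]
0.1 191 [0.582 0.196 0.108] [0.554 0.182 0.1  ] [0.609 0.22  0.12 ]
0.12 27 [0.577 0.198 0.127] [0.526 0.187 0.12 ] [0.587 0.211 0.13 ]
0.13 94 [0.56  0.202 0.136] [0.522 0.188 0.13 ] [0.588 0.221 0.14 ]
0.14 121 [0.568 0.202 0.144] [0.524 0.188 0.14 ] [0.589 0.219 0.148]
[[522, 208, 138], [523, 206, 136], [524, 214, 143], [525, 212, 142], [525, 208, 143], [525, 205, 135], [526, 209, 128], [526, 207, 135], [526, 213, 142], [526, 208, 141], [526, 205, 133], [527, 207, 133], [527, 206, 139], [527, 210, 129], [528, 210, 142], [528, 214, 144], [528, 210, 139], [528, 213, 138], [528, 215, 141], [529, 212, 142], [529, 217, 140], [529, 208, 137], [529, 217, 138], [529, 216, 144], [529, 219, 140], [529, 206, 141], [529, 220, 137], [530, 221, 131], [530, 214, 140], [531, 209
[... 818 characters left out ...]
[0.568 0.192 0.15 ]
[[523, 203, 141], [523, 214, 144], [524, 206, 135], [525, 208, 141], [525, 211, 143], [527, 215, 143], [528, 208, 141], [528, 209, 135], [529, 213, 141], [531, 209, 135], [531, 209, 139], [532, 210, 142], [533, 204, 142], [534, 210, 134], [535, 212, 139], [537, 208, 134], [538, 210, 136], [539, 215, 136], [541, 208, 133], [541, 209, 137], [541, 210, 140], [542, 202, 137], [543, 206, 138], [545, 211, 138], [545, 202, 137], [547, 206, 141], [547, 209, 135], [548, 202, 136], [549, 203, 139], [549, 205, 142], [551, 201, 140], [552, 205, 133], [552, 205, 141], [555, 201, 143], [555, 203, 134], [555, 203, 138], [558, 201, 134], [558, 203, 137], [559, 194, 143], [559, 194, 135]]
```

View pics/stand.png

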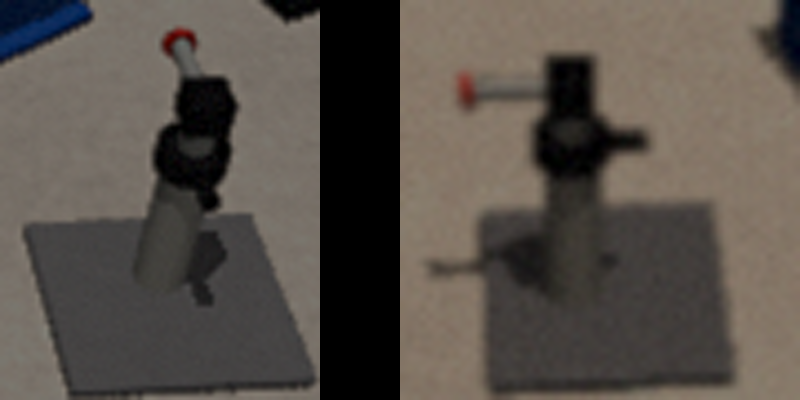

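The stand's pin points toward world (-x, slight +y), with the red head near (0.526, 0.212) and z≈0.137. The base edges give a stand yaw of about -15°. The pin middle is about (0.545, 0.2075). Next is a small planner for tool-axis shifts.

```bash
cat >> h.py <<'E'
def to(p,yaw,s=None):
    "tool-axis shift mm and spin deg to put TCP at p with tool y at yaw deg"
    s=s or get_state(); M=R.from_rotvec(s['tool_rot']).as_matrix(); y=M[:,1]
    spin=-(yaw-np.degrees(np.arctan2(y[1],y[0]))); spin=(spin+90)%180-90
    return (M.T@(np.array(p)-s['position'])*1000).round(1),round(spin,1)
E
python3 - <<'E'
from h import *
s=get_state();M=R.from_rotvec(s['tool_rot']).as_matrix();print(M.round(3).tolist())
w=[(.145,.634,.34),(.33,.52,.34),(.48,.36,.34),(.58,.1,.34),(.526,-.231,.30)]
for p in w: print(to(p,11.5))
E
```

```text
[[-0.975, 0.223, -0.0], [0.223, 0.975, -0.002], [-0.0, -0.002, -1.0]]
(array([   0. ,    0.7, -104.5]), np.float64(65.6))
(array([-205.7,  -69.2, -104.3]), np.float64(65.6))
(array([-387.6, -191.8, -104.1]), np.float64(65.6))
(array([-543.1, -422.9, -103.6]), np.float64(65.6))
(array([-564.2, -757.6,  -63. ]), np.float64(65.6))
```

Request:
arm_command([
  [87,-33,-11,-20,5],
  [87,-66,-22,-40,10],
  [87,-99,-33,-60,15],
  [87,-132,-44,-80,20],
  [87,-165,-55,-100,25],
])

```text
time: 0.52
position: [0.2946, 0.5419, 0.3371]
tool_rot: [-1.026, -2.969, 0.001]
ft_force: [0.4, -0.6, 0.5]
grip_width: 1.001
grip_force: 0.0
```

```bash
python3 - <<'E'
from h import *
s=get_state();print(s['position'],s['time'])
for p in [(.45,.4,.34),(.58,.1,.34)]: print(to(p,11.5))
E
```

```text
[0.2946437  0.54194385 0.33711844] 0.5167
(array([-209.8,  -15.8,   -2.8]), np.float64(40.4))
(array([-497.3, -171.6,   -2.7]), np.float64(40.4))
```

Request:
arm_command([
  [87,-40,-3,0,4],
  [87,-80,-6,0,8],
  [87,-120,-9,0,12],
  [87,-160,-12,0,16],
  [87,-200,-15,0,20],
])

```text
time: 0.93
position: [0.4432, 0.407, 0.3363]
tool_rot: [-1.525, -2.747, 0.0]
ft_force: [0.3, 0.4, -0.0]
grip_width: 0.999
grip_force: 0.0
```

```bash
python3 - <<'E'
from h import *
for p in [(.54,.24,.34),(.59,.1,.34),(.526,-.231,.3)]: print(to(p,11.5))
E
```

```text
(array([-192.9,   -6.1,   -3.7]), np.float64(20.4))
(array([-338.2,  -37.8,   -3.7]), np.float64(20.4))
(array([-585.2, -267.1,   36.4]), np.float64(20.4))
```

Request:
arm_command([
  [87,-40,-2,0,4],
  [87,-80,-4,0,8],
  [87,-120,-7,0,12],
  [87,-160,-12,0,16],
  [87,-199,-20,0,20],
])

```text
time: 1.35
position: [0.5317, 0.2275, 0.336]
tool_rot: [-1.979, -2.44, 0.001]
ft_force: [0.9, 0.6, -0.3]
grip_width: 0.998
grip_force: 0.0
```

```bash
python3 - <<'E'
from h import *
for p in [(.57,.03,.33),(.526,-.231,.3)]: print(to(p,11.5))
im,d,K,T=grab('wrist','w1.png');np.savez('w1.npz',im=im,d=d,K=K,T=T);print(K,T.round(3))
E
```

```text
(array([-201.1,   -3.3,    6.1]), np.float64(0.4))
(array([-447.4, -100.2,   36.2]), np.float64(0.4))
[[297.31863964   0.         253.7368312 ]
 [  0.         297.31863964 194.2291992 ]
 [  0.           0.           1.        ]] [[ 0.978  0.2    0.056  0.517]
 [ 0.208 -0.941 -0.267  0.301]
 [-0.     0.273 -0.962  0.483]
 [ 0.     0.     0.     1.   ]]
```

View pics/w1.png

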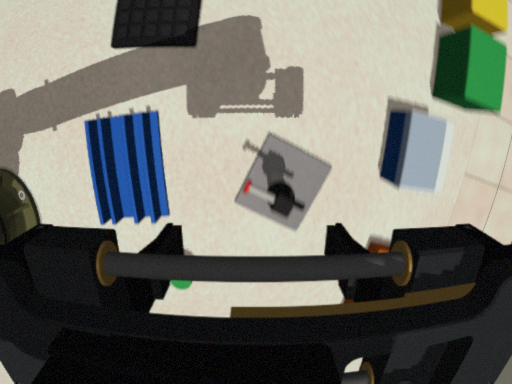

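The wrist view shows the red head at (249,187), the pin running to the black block at (283,198), the base around (283,180) and the larger rack at (127,168). I refine the stand from this second vantage and move on toward the frame.

```bash
cat >> h.py <<'E'
def fcloud(d,K,E):
    v,u=np.indices(d.shape); x=(u-K[0,2])/K[0,0]; y=(v-K[1,2])/K[1,1]; r=np.hypot(x,y)+1e-9
    k=np.tan(np.minimum(r,1.5))/r; return np.stack([x*k*d,y*k*d,d],-1)@E[:3,:3].T+E[:3,3]
E
python3 - <<'E'
from h import *
z=np.load('w1.npz');P=fcloud(z['d'],z['K'],z['T'])
Q=P[120:240,225:340].reshape(-1,3);hsv=cv2.cvtColor(z['im'],cv2.COLOR_RGB2HSV)[120:240,225:340].reshape(-1,3).astype(int)
ok=np.linalg.norm(Q[:,:2]-[.57,.2],axis=1)<.13
b=Q[ok&(abs(Q[:,2]-.01)<.004)];print('base',len(b),cv2.minAreaRect(b[:,:2].astype('f4')*1000), np.median(b[:,2]))
red=ok&((hsv[:,0]<8)|(hsv[:,0]>172))&(hsv[:,1]>120)&(Q[:,2]>.1);q=Q[red];print('head',len(q),q.mean(0),q.min(0),q.max(0))
ax=np.array([.966,-.259]);t=Q[:,:2]@ax
t0=np.array([.573,.2])@ax
pin=ok&(Q[:,2]>.12)&(t-t0>-.042)&(t-t0<-.014);q=Q[pin];print('pin',len(q),q.mean(0),np.percentile(q[:,2],[5,50,95]),cv2.fitLine(q[:,:2].astype('f4')*1000,2,0,.01,.01).ravel())
blk=ok&(Q[:,2]>.138)&(t-t0>-.013);q=Q[blk];print('block',len(q),q.mean(0),np.percentile(q[:,2],[5,50,95]),cv2.minAreaRect(q[:,:2].astype('f4')*1000))
for n in('scene','side'):
    z=np.load(n+'0.npz');P=cloud(z['d'],z['K'],z['T']).reshape(-1,3);t=P[:,:2]@ax-t0;w=P[:,:2]@[.259,.966]-np.array([.573,.2])@[.259,.966]
    q=P[(P[:,2]>.12)&(t>-.042)&(t<-.014)&(abs(w)<.03)];print(n,len(q),q.mean(0),cv2.fitLine(q[:,:2].astype('f4')*1000,2,0,.01,.01).ravel(),np.percentile(q[:,2],[5,50,95]))
E
```

```text
base 4173 ((587.6165771484375, 199.24273681640625), (130.13290405273438, 120.65721130371094), 75.7139892578125) 0.009159229372472433
head 48 [0.53440829 0.21946039 0.16916087] [0.52373632 0.20722922 0.10888633] [0.57783709 0.24929435 0.34045891]
pin 191 [0.54667637 0.21074092 0.13843856] [0.13557951 0.13876027 0.14018792] [ 9.6772295e-01 -2.5201654e-01  5.4667639e+02  2.1074092e+02]
block 624 [0.57330659 0.21903415 0.21039683] [0.14346262 0.14602224 0.33672157] ((577.4417114257812, 219.9204559326172), (58.32613754272461, 24.237184524536133), 74.97738647460938)
scene 32 [0.54293293 0.20783974 0.13840693] [ 9.8010916e-01 -1.9845904e-01  5.4293292e+02  2.0783974e+02] [0.13435881 0.13866481 0.14085601]
side 28 [0.54686935 0.2061658  0.13741156] [ 9.6934777e-01 -2.4569257e-01  5.4686932e+02  2.0616580e+02] [0.13327755 0.13711606 0.14166515]
```

Request:
arm_command([
  [87,-40,0,0,0],
  [87,-80,-1,0,0],
  [87,-120,-2,0,0],
  [87,-160,-3,0,0],
  [87,-200,-4,0,0],
])

```text
time: 1.82
position: [0.5689, 0.0314, 0.3364]
tool_rot: [-1.973, -2.444, -0.0]
ft_force: [1.0, 0.6, 0.2]
grip_width: 1.004
grip_force: 0.0
```

Request:
arm_command([
  [87,-38,-15,0,0],
  [87,-76,-30,0,0],
  [87,-114,-45,0,0],
  [87,-152,-60,0,0],
  [87,-190,-75,0,0],
])

```text
time: 2.23
position: [0.5349, -0.17, 0.3364]
tool_rot: [-1.973, -2.444, -0.001]
ft_force: [0.2, -0.5, -0.0]
grip_width: 0.997
grip_force: 0.0
```

```bash
python3 - <<'E'
from h import *
s=get_state();print(s['position'],to((.526,-.231,.3),11.5))
im,d,K,T=grab('wrist','w2.png');np.savez('w2.npz',im=im,d=d,K=K,T=T)
E
```

```text
[ 0.53487016 -0.16998034  0.3363715 ] (array([-57.8, -21.5,  36.3]), np.float64(0.7))
```

View pics/w2.png

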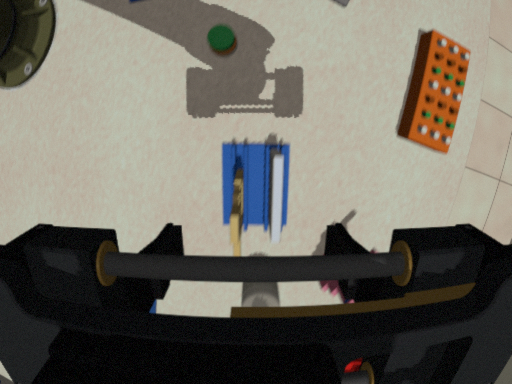

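The wrist view shows the beige frame at (237,200) in the rack's left groove, with its lip toward (236,245) and the plate at (277,200).

```bash
python3 - <<'E'
from h import *
z=np.load('w2.npz');P=fcloud(z['d'],z['K'],z['T']);h=cv2.cvtColor(z['im'],cv2.COLOR_RGB2HSV).astype(int)
bx=np.zeros(h.shape[:2],bool);bx[140:256,225:250]=1
m=bx&(h[...,0]>10)&(h[...,0]<35)&(h[...,1]>60)&(P[...,2]>.04)
Q=P[m]
for lo,hi in((.06,.1),(.1,.112),(.112,.125),(.125,.155),(.155,.175)):
    q=Q[(Q[:,2]>lo)&(Q[:,2]<hi)]
    if len(q)>4: print(lo,len(q),q.mean(0).round(4),q.min(0).round(3),q.max(0).round(3),cv2.minAreaRect(q[:,:2].astype('f4')*1000))
m2=bx&(h[...,0]>100)&(P[...,2]>.13)&(P[...,2]<.18);print('stripe',P[m2].mean(0),m2.sum())
r=np.zeros_like(bx);r[138:235,218:295]=1
q=P[r&(h[...,0]>100)&(h[...,0]<125)&(h[...,1]>140)&(P[...,2]>.002)&(P[...,2]<.05)];print('rack',cv2.minAreaRect(q[:,:2].astype('f4')*1000))
E
```

```text
0.06 126 [ 0.5209 -0.2005  0.0865] [ 0.513 -0.259  0.062] [ 0.536 -0.187  0.099] ((525.2264404296875, -223.5277557373047), (8.786478042602539, 74.6717758178711), 12.09589672088623)
0.1 28 [ 0.5236 -0.2048  0.1032] [ 0.517 -0.219  0.1  ] [ 0.529 -0.199  0.111] ((525.3641967773438, -207.782470703125), (6.799764633178711, 22.801372528076172), 32.173126220703125)
0.112 187 [ 0.5292 -0.2441  0.1173] [ 0.516 -0.288  0.112] [ 0.541 -0.199  0.125] ((528.739013671875, -243.6923065185547), (8.312032699584961, 90.71015167236328), 11.083996772766113)
0.125 81 [ 0.5248 -0.2161  0.138 ] [ 0.518 -0.244  0.125] [ 0.533 -0.21   0.154] ((529.408447265625, -225.82586669921875), (8.402639389038086, 35.612709045410156), 26.14176368713379)
0.155 272 [ 0.5255 -0.2267  0.1643] [ 0.518 -0.246  0.155] [ 0.533 -0.21   0.167] ((525.13818359375, -228.269775390625), (10.502689361572266, 35.64160919189453), 11.163723945617676)
stripe [ 0.51746947 -0.2125407   0.15119592] 9
rack ((546.66650390625, -211.56744384765625), (106.70878601074219, 137.42169189453125), 11.538714408874512)
```

```bash
python3 - <<'E'
from h import *
print(to((.5255,-.229,.2),11.5))
E
```

```text
(array([-45. , -15.3, 137.2]), np.float64(-0.1))
```

Request:
arm_command([
  [60,-23,-8,20,0],
  [50,-45,-15,50,0],
  [40,-45,-15,80,0],
  [40,-45,-15,110,0],
  [40,-45,-15,137,0],
])

```text
time: 2.7
position: [0.5298, -0.2154, 0.1975]
tool_rot: [-1.975, -2.442, 0.0]
ft_force: [0.5, -0.2, -0.1]
grip_width: 0.708
grip_force: 0.0
```

Request:
arm_command([
  [40,0,0,0,0],
  [40,0,0,0,0],
])

```text
time: 2.87
position: [0.5297, -0.2148, 0.1986]
tool_rot: [-1.972, -2.442, 0.002]
ft_force: [0.7, -0.3, 0.4]
grip_width: 0.557
grip_force: 0.0
```

```bash
python3 - <<'E'
from h import *
s=get_state();print(s['position'],to((.5255,-.229,.141),11.5))
im,d,K,T=grab('wrist');P=fcloud(d,K,T);h=cv2.cvtColor(im,cv2.COLOR_RGB2HSV).astype(int)
m=(h[...,0]>10)&(h[...,0]<35)&(h[...,1]>60)&(P[...,2]>.1)&(P[...,2]<.175)&(np.linalg.norm(P[...,:2]-[.526,-.24],axis=-1)<.09)
for lo,hi in((.108,.125),(.155,.175)):
    q=P[m&(P[...,2]>lo)&(P[...,2]<hi)]
    if len(q)>4: print(lo,len(q),q.mean(0).round(4),cv2.minAreaRect(q[:,:2].astype('f4')*1000))
E
```

```text
[ 0.52968524 -0.21482467  0.19857934] (array([-13.1,  -6.9,  57.6]), np.float64(0.6))
0.108 295 [ 0.5253 -0.2238  0.117 ] ((529.23681640625, -245.5700225830078), (9.116576194763184, 95.45307922363281), 11.347336769104004)
0.155 556 [ 0.5244 -0.2215  0.1644] ((524.625, -223.6943359375), (9.702180862426758, 27.29056167602539), 11.354716300964355)
```

Request:
arm_command([
  [40,-7,-4,0,0],
  [40,-13,-7,0,0],
  [40,-13,-7,5,0],
  [40,-13,-7,10,0],
  [40,-13,-7,10,0],
])

```text
time: 3.33
position: [0.5259, -0.2296, 0.1888]
tool_rot: [-1.974, -2.442, -0.0]
ft_force: [1.0, 0.0, 0.5]
grip_width: 0.457
grip_force: 0.0
```

```bash
python3 - <<'E'
from h import *
s=get_state();print(s['position'],to((.5255,-.229,.141),11.4))
E
```

```text
[ 0.52590777 -0.22964454  0.18882205] (array([ 0.7, -0.2, 47.8]), np.float64(0.7))
```

Request:
arm_command([
  [40,0,0,12,0.5],
  [40,0,0,24,0.5],
  [40,0,0,36,0.5],
  [40,0,0,48,0.5],
  [40,0,0,48,0.5],
])

```text
time: 3.75
position: [0.5244, -0.2287, 0.1379]
tool_rot: [-1.982, -2.431, 0.004]
ft_force: [-0.1, 0.2, -0.2]
grip_width: 0.459
grip_force: 0.0
```

Request:
arm_command([
  [20,0,0,0,0],
  [10,0,0,0,0],
  [5,0,0,0,0],
  [5,0,0,0,0],
  [5,0,0,0,0],
], newtons=25)

```text
time: 4.17
position: [0.5267, -0.2299, 0.1421]
tool_rot: [1.985, 2.434, 0.001]
ft_force: [-0.1, 0.9, 0.1]
grip_width: 0.171
grip_force: 0.0
```

Request:
arm_command([
  [5,0,0,0,0],
  [5,0,0,0,0],
  [5,0,0,0,0],
], newtons=25)

```text
time: 4.42
position: [0.5264, -0.2299, 0.142]
tool_rot: [1.985, 2.435, 0.0]
ft_force: [-0.5, -0.2, 3.2]
grip_width: 0.115
grip_force: 25.0
```

Gripped (opening 10 mm, 25 N). I lift straight up with a firmer grip.

Request:
arm_command([
  [5,0,0,0,0],
  [5,0,0,-5,0],
  [5,0,0,-15,0],
  [5,0,0,-28,0],
  [5,0,0,-42,0],
], newtons=50)

```text
time: 4.83
position: [0.5262, -0.2297, 0.1845]
tool_rot: [-1.985, -2.435, 0.0]
ft_force: [0.0, 0.4, -0.3]
grip_width: 0.108
grip_force: 50.0
```

Request:
arm_command([
  [5,0,0,-25,0],
  [5,0,0,-55,0],
  [5,0,0,-90,0],
  [5,0,0,-125,0],
  [5,0,0,-158,0],
])

```text
time: 5.25
position: [0.5261, -0.23, 0.3449]
tool_rot: [1.984, 2.433, 0.002]
ft_force: [0.4, -0.6, -1.6]
grip_width: 0.111
grip_force: 50.0
```

```bash
python3 - <<'E'
from h import *
s=get_state();print(s['position'],s['ft_force'],s['grip_width'])
for p in((.6,.0,.345),(.56,.262,.345)):print(to(p,-14.7))
for n in('scene',):
    im,d,K,T=grab(n,'s2.png');
E
```

```text
[ 0.52610998 -0.22997849  0.34486707] [ 0.40530778 -0.56891555 -1.58284703] 0.11090233422130939
(array([210.4, 118.6,   0. ]), np.float64(26.3))
(array([ 4.751e+02,  1.321e+02, -1.000e-01]), np.float64(26.3))
```

View pics/s2.png

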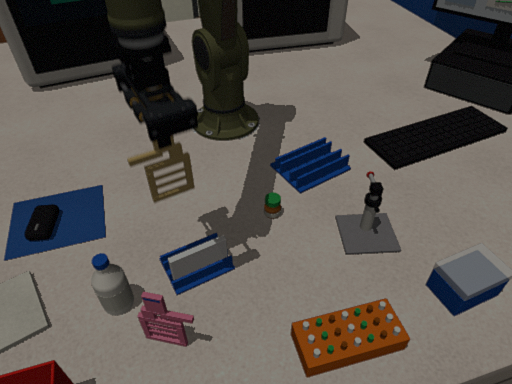

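The frame hangs upright in the gripper at (165,165), the plate is still in the rack at (200,258), and nothing else has moved. Next I carry it to the stand and turn it to the pin's heading.

Request:
arm_command([
  [5,25,14,0,5],
  [5,60,31,0,10],
  [5,95,49,0,15],
  [5,130,67,0,20],
  [5,160,82,0,25],
])

```text
time: 5.72
position: [0.5749, -0.0534, 0.3426]
tool_rot: [-2.468, -1.944, -0.003]
ft_force: [0.7, 0.0, -1.5]
grip_width: 0.109
grip_force: 50.0
```

```bash
python3 - <<'E'
from h import *
s=get_state();print(s['position'],s['ft_force'],s['grip_width'])
for p in((.59,.1,.345),(.56,.262,.345)):print(to(p,-14.7))
E
```

```text
[ 0.57492887 -0.05342762  0.34256855] [ 0.74540304  0.03305006 -1.46548288] 0.1093151704202684
(array([152.7, -21.3,  -2.2]), np.float64(1.2))
(array([303.2, -88.3,  -2. ]), np.float64(1.2))
```

Request:
arm_command([
  [5,30,-5,0,1],
  [5,68,-13,0,1],
  [5,107,-22,0,1],
  [5,145,-32,0,1],
  [5,180,-42,0,1],
])

```text
time: 6.13
position: [0.575, 0.1308, 0.3425]
tool_rot: [2.481, 1.927, 0.003]
ft_force: [0.9, 0.3, -1.4]
grip_width: 0.107
grip_force: 50.0
```

Request:
arm_command([
  [5,30,-11,0,0],
  [5,65,-24,0,0],
  [5,95,-35,0,0],
  [5,118,-44,0,0],
  [5,118,-44,0,0],
])

```text
time: 6.55
position: [0.5594, 0.2619, 0.3414]
tool_rot: [-2.469, -1.937, -0.002]
ft_force: [-0.4, 0.6, -2.4]
grip_width: 0.11
grip_force: 50.0
```

```bash
python3 - <<'E'
from h import *
im,d,K,T=grab('wrist','w3.png');np.savez('w3.npz',im=im,d=d,K=K,T=T)
z=grab('side');cv2.imwrite('pics/x.png',z[0][:,:,::-1]);np.savez('side3.npz',im=z[0],d=z[1],K=z[2],T=z[3])
z=grab('scene');np.savez('scene3.npz',im=z[0],d=z[1],K=z[2],T=z[3])
s=get_state();print(s['position'],s['ft_force'],s['grip_width'])
M=R.from_rotvec(s['tool_rot']).as_matrix();print(M.round(4).tolist())
for p in((.56,.262,.345),):print(to(p,-14.7))
E
```

```text
[0.56210364 0.25300081 0.34210897] [ 0.1575082  -1.0777803  -1.05046484] 0.10861119425672122
[[0.2485, 0.9686, 0.0009], [0.9686, -0.2485, -0.0008], [-0.0006, 0.0011, -1.0]]
(array([ 8.2, -4.3, -2.9]), np.float64(0.3))
```

View pics/w3.png

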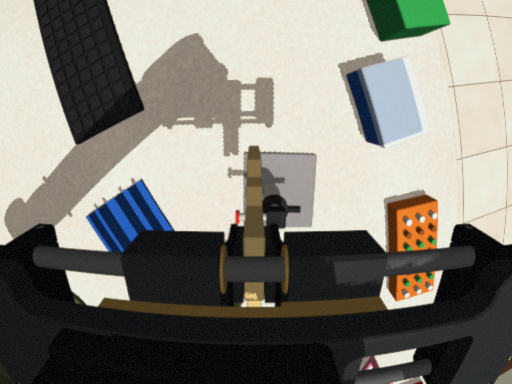

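The wrist view shows the held frame edge-on (254,155–300), lying in x between the red head (238,217) and the block (273,208). I now measure the frame against the pin in the fixed cameras.

```bash
cat >> h.py <<'E'
def frame_meas(n,zr=None):
    im,d,K,T=zr or grab(n); P=cloud(d,K,T); h=cv2.cvtColor(im,cv2.COLOR_RGB2HSV).astype(int)
    s=get_state()['position']
    m=(h[...,0]>12)&(h[...,0]<32)&(h[...,1]>70)&(np.linalg.norm(P[...,:2]-s[:2],axis=-1)<.1)&(P[...,2]<s[2]+.03)&(P[...,2]>.025)
    return P[m],P,h,T
A=np.radians(-14.7);AX=np.array([np.cos(A),np.sin(A)]);AY=np.array([-np.sin(A),np.cos(A)]);P0=np.array([.5455,.208])
def rep(Q):
    X=(Q[:,:2]-P0)@AX*1000;Y=(Q[:,:2]-P0)@AY*1000;Z=Q[:,2]*1000
    l=cv2.fitLine(np.c_[Y,X].astype('f4'),cv2.DIST_HUBER,0,.01,.01).ravel(); k=cv2.fitLine(np.c_[Z,X].astype('f4'),cv2.DIST_HUBER,0,.01,.01).ravel()
    print(len(Q),'x',np.percentile(X,[5,50,95]).round(1),'y',np.percentile(Y,[1,99]).round(1),'z',np.percentile(Z,[1,99]).round(1),'yawerr',np.degrees(np.arctan(l[1]/l[0])).round(1),'lean',np.degrees(np.arctan(k[1]/k[0])).round(1))
E
python3 - <<'E'
from h import *
print(get_state()['position'], (get_state()['position'][:2]-P0)@AX,(get_state()['position'][:2]-P0)@AY)
for n in('scene','side'):
    z=np.load(n+'3.npz');Q,P,h,T=frame_meas(n,(z['im'],z['d'],z['K'],z['T']));print(n);rep(Q)
    # vertical roll in the frame plane: lip top/underside slope
    X=(Q[:,:2]-P0)@AX;Y=(Q[:,:2]-P0)@AY*1000;Z=Q[:,2]*1000
    for lo in range(-20,120,10):
        m=(Y>lo)&(Y<lo+10)
        if m.sum()>3: print(lo,np.percentile(Z[m],[2,98]).round(0),(X[m].mean()*1000).round(1),end='; ')
    print()
E
```

```text
[0.56210364 0.25300081 0.34210897] 0.004640852559856412 0.04774113352905881
scene
1723 x [ 1.7  8.2 11. ] y [-13.   90.3] z [206.4 364.8] yawerr -0.3 lean 0.4
-20 [119. 319.] 10.9; -10 [104. 318.] 10.4; 0 [126. 318.] 8.2; 10 [208. 317.] 8.4; 20 [208. 318.] 7.0; 30 [209. 366.] 7.8; 40 [208. 365.] 7.8; 50 [207. 340.] 7.9; 60 [210. 341.] 7.7; 70 [209. 317.] 6.9; 80 [208. 290.] 7.7; 90 [210. 290.] 7.8; 
side
284 x [-5.5  1.6 19.3] y [-14.3  85.9] z [106.1 370. ] yawerr -4.4 lean -1.8
-20 [107. 319.] 10.3; -10 [100. 320.] 16.4; 0 [108. 319.] 5.0; 10 [209. 318.] 1.9; 20 [294. 319.] 1.8; 30 [317. 367.] 1.0; 40 [329. 372.] 0.2; 50 [321. 368.] 2.0; 60 [211. 366.] -1.4; 70 [223. 300.] -3.2; 80 [216. 282.] -2.5;
```

Request:
arm_command([
  [5,3,-2,0,0],
  [5,6,-3.5,30,0],
  [5,6,-3.5,65,0],
  [5,6,-3.5,100,0],
  [5,6,-3.5,130,0],
])

```text
time: 7.12
position: [0.56, 0.2585, 0.2101]
tool_rot: [2.484, 1.923, -0.0]
ft_force: [0.4, -0.3, -0.7]
grip_width: 0.108
grip_force: 50.0
```

Request:
arm_command([
  [5,0,0,8,0],
  [5,0,0,14,0],
  [5,0,0,18,0],
  [5,0,0,20,0],
  [5,0,0,20,0],
])

```text
time: 7.53
position: [0.561, 0.2604, 0.1932]
tool_rot: [2.482, 1.925, 0.004]
ft_force: [-1.1, 0.2, -0.9]
grip_width: 0.112
grip_force: 50.0
```

```bash
python3 - <<'E'
from h import *
for n in('scene','side'): rep(frame_meas(n)[0])
z=grab('scene');cv2.imwrite('pics/s4.png',cv2.resize(z[0][110:260,280:430],None,fx=4,fy=4,interpolation=2)[:,:,::-1])
f=[]
for i in range(6): grab('side'); f.append(get_state()['ft_force'])
s=get_state();print(s['position'],np.mean(f,0),np.std(f,0),(s['position'][:2]-P0)@AX,(s['position'][:2]-P0)@AY,to((.56,.26,.2),-14.7))
E
```

```text
1105 x [-0.7  6.3  9.6] y [-8.8 95.7] z [ 58.9 216.1] yawerr -0.1 lean 0.4
219 x [-4.7  1.9 20.1] y [-15.6  85.2] z [ 60.5 219.3] yawerr -4.7 lean -0.9
[0.56007705 0.26031626 0.19179855] [-0.22773016 -0.40429751 -1.45457173] [0.15862651 0.62407853 0.37296603] 0.000824240893380491 0.0543028724668281 (array([-0.3,  0. , -8.2]), np.float64(0.3))
```

View pics/s4.png

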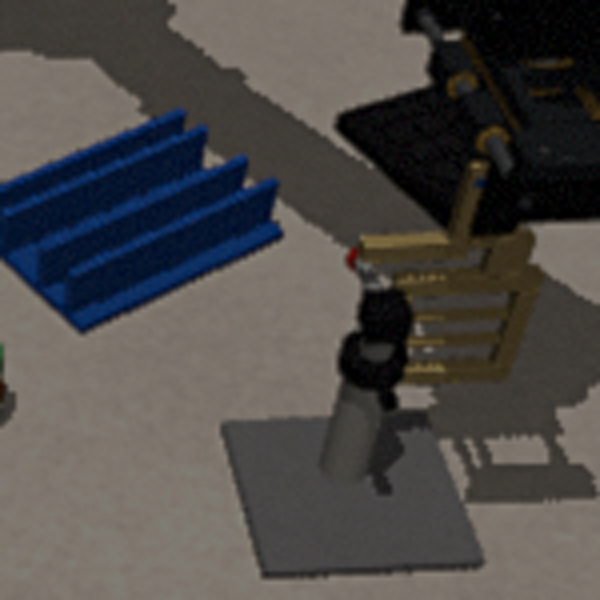

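The crop shows the lip (365–460,245) just above the pin, between the red head (352,258) and the block (385,315), with the window frame beside the block. I feel downward now; the free-air force is Fz ≈ -1.5 N.

Request:
arm_command([
  [5,0,0,3,0],
  [5,0,0,6,0],
  [5,0,0,9,0],
  [5,0,0,10,0],
  [5,0,0,10,0],
])

```text
time: 8.4
position: [0.5597, 0.2601, 0.1809]
tool_rot: [-2.482, -1.926, 0.002]
ft_force: [-0.5, -0.7, -1.5]
grip_width: 0.113
grip_force: 50.0
```

Request:
arm_command([
  [5,0,0,0.5,0],
  [5,0,0,1,0],
  [5,0,0,1.5,0],
  [5,0,0,2,0],
  [5,0,0,2,0],
])

```text
time: 8.82
position: [0.56, 0.2602, 0.1795]
tool_rot: [-2.482, -1.926, -0.0]
ft_force: [0.3, -0.0, -1.5]
grip_width: 0.108
grip_force: 50.0
```

Request:
arm_command([
  [5,0,0,0.4,0],
  [5,0,0,0.8,0],
  [5,0,0,1.2,0],
  [5,0,0,1.5,0],
  [5,0,0,1.5,0],
])

```text
time: 9.23
position: [0.56, 0.2602, 0.178]
tool_rot: [-2.482, -1.926, 0.0]
ft_force: [-0.2, 0.3, -1.5]
grip_width: 0.108
grip_force: 50.0
```

Request:
arm_command([
  [5,0,0,0.4,0],
  [5,0,0,0.8,0],
  [5,0,0,1,0],
  [5,0,0,1,0],
])

```text
time: 9.57
position: [0.5601, 0.2603, 0.1773]
tool_rot: [-2.482, -1.926, -0.0]
ft_force: [-0.7, 0.3, 0.2]
grip_width: 0.108
grip_force: 50.0
```

Request:
arm_command([
  [5,0,0,0.4,0],
  [5,0,0,0.8,0],
  [5,0,0,1,0],
  [5,0,0,1,0],
])

```text
time: 9.9
position: [0.5602, 0.2604, 0.1769]
tool_rot: [-2.482, -1.926, -0.001]
ft_force: [-1.7, 0.1, 5.4]
grip_width: 0.113
grip_force: 50.0
```

Contact: Fz rises from -1.5 to +5.4 N at TCP z≈0.177, so the pin top is at ≈0.140. I raise 2 mm clear and slide along -y of the frame.

Request:
arm_command([
  [5,0,0,-1.5,0],
  [5,0,0,-3,0],
  [5,0,0,-3,0],
  [5,-3,0,-3,0],
  [5,-6,0,-3,0],
])

```text
time: 10.32
position: [0.5582, 0.2542, 0.1785]
tool_rot: [2.482, 1.926, -0.001]
ft_force: [0.4, 0.4, -1.4]
grip_width: 0.111
grip_force: 50.0
```

Request:
arm_command([
  [5,-3,0,0,0],
  [5,-6,0,0,0],
  [5,-9,0,0,0],
  [5,-12,0,0,0],
  [5,-14,0,0,0],
])

```text
time: 10.73
position: [0.555, 0.2402, 0.1791]
tool_rot: [2.482, 1.925, 0.0]
ft_force: [-0.2, -0.2, -1.6]
grip_width: 0.112
grip_force: 50.0
```

```bash
python3 - <<'E'
from h import *
for n in('scene','side'): rep(frame_meas(n)[0])
s=get_state();print(s['position'],s['ft_force'],(s['position'][:2]-P0)@AX,(s['position'][:2]-P0)@AY)
E
```

```text
913 x [-1.1  5.6 17.6] y [-29.2  74.6] z [ 45.2 202.8] yawerr -0.5 lean 0.4
231 x [-5.4  1.3 17.4] y [-34.2  63.3] z [ 45.4 206.5] yawerr -3.8 lean -0.5
[0.55509587 0.24026973 0.17920012] [ 0.97440417 -0.23437572 -1.3804444 ] 0.0010930750397816654 0.03364849909217234
```

Request:
arm_command([
  [5,-3,0,0,0],
  [5,-6,0,0,0],
  [5,-9,0,0,0],
  [5,-12,0,0,0],
  [5,-14,0,0,0],
])

```text
time: 11.25
position: [0.5515, 0.2267, 0.1791]
tool_rot: [2.482, 1.925, -0.0]
ft_force: [0.5, 0.0, -1.4]
grip_width: 0.108
grip_force: 50.0
```

Request:
arm_command([
  [5,-3,0,0,0],
  [5,-6,0,0,0],
  [5,-9,0,0,0],
  [5,-12,0,0,0],
  [5,-14,0,0,0],
])

```text
time: 11.67
position: [0.5481, 0.2132, 0.1791]
tool_rot: [2.482, 1.925, 0.0]
ft_force: [1.0, -0.4, -2.1]
grip_width: 0.108
grip_force: 50.0
```

Request:
arm_command([
  [5,-1,0,0,0],
  [5,-2,0,0,0],
  [5,-3,0,0,0],
  [5,-3,0,0,0],
])

```text
time: 12.0
position: [0.5473, 0.2107, 0.1791]
tool_rot: [2.482, 1.926, 0.0]
ft_force: [0.7, -0.1, -1.7]
grip_width: 0.112
grip_force: 50.0
```

Request:
arm_command([
  [5,-0.5,0,0,0],
  [5,-1,0,0,0],
  [5,-1.5,0,0,0],
  [5,-2,0,0,0],
  [5,-2,0,0,0],
])

```text
time: 12.42
position: [0.5468, 0.2088, 0.1791]
tool_rot: [2.482, 1.926, 0.0]
ft_force: [0.0, -0.1, -1.5]
grip_width: 0.109
grip_force: 50.0
```

Request:
arm_command([
  [5,-0.5,0,0,0],
  [5,-1,0,0,0],
  [5,-1,0,0,0],
])

```text
time: 12.67
position: [0.5466, 0.2077, 0.1791]
tool_rot: [2.482, 1.926, 0.0]
ft_force: [-0.3, 0.6, -2.2]
grip_width: 0.11
grip_force: 50.0
```

Request:
arm_command([
  [5,-0.5,0,0,0],
  [5,-1,0,0,0],
  [5,-1,0,0,0],
])

```text
time: 12.92
position: [0.5464, 0.2069, 0.1791]
tool_rot: [-2.482, -1.926, -0.0]
ft_force: [-0.6, -0.0, -1.9]
grip_width: 0.108
grip_force: 50.0
```

Request:
arm_command([
  [5,-0.5,0,0,0],
  [5,-1,0,0,0],
  [5,-1,0,0,0],
])

```text
time: 13.17
position: [0.5463, 0.2067, 0.1791]
tool_rot: [-2.481, -1.926, -0.002]
ft_force: [0.8, 2.0, -2.4]
grip_width: 0.108
grip_force: 50.0
```

Request:
arm_command([
  [5,-0.5,0,0,0],
  [5,-1,0,0,0],
  [5,-1,0,0,0],
])

```text
time: 13.42
position: [0.5462, 0.2065, 0.1791]
tool_rot: [-2.48, -1.926, -0.004]
ft_force: [2.8, 4.8, -4.0]
grip_width: 0.106
grip_force: 50.0
```

The closed end touches the pin at TCP y≈0.2068 (5.5 N). I back off 1.5 mm to centre the notch, then let the frame down.

Request:
arm_command([
  [5,1.5,0,0,0],
  [5,3,0,0,0],
  [5,3.6,0,0,0],
  [5,3.6,0,0,0],
])

```text
time: 13.75
position: [0.5466, 0.2078, 0.179]
tool_rot: [2.482, 1.925, -0.002]
ft_force: [-0.6, -0.5, -1.2]
grip_width: 0.111
grip_force: 50.0
```

```bash
python3 - <<'E'
from h import *
grab('side')
s=get_state();print(s['position'],s['ft_force'],to((.5465,.2083,.1715),-14.6),(s['position'][:2]-P0)@AX)
E
```

```text
[0.54665943 0.20777644 0.17903365] [-0.45747431  0.95116314 -1.02197728] (array([ 0.5, -0.3,  7.5]), np.float64(0.2)) 0.001178205409855177
```

Request:
arm_command([
  [5,0.5,0,0,0],
  [5,0.5,0,1,0],
  [5,0.5,0,2,0],
  [5,0.5,0,3,0],
  [5,0.5,0,3,0],
])

```text
time: 14.22
position: [0.5467, 0.2088, 0.1757]
tool_rot: [-2.482, -1.926, 0.001]
ft_force: [0.0, 0.5, -1.3]
grip_width: 0.112
grip_force: 50.0
```

Request:
arm_command([
  [5,0,0,0.6,0],
  [5,0,0,1.2,0],
  [5,0,0,1.8,0],
  [5,0,0,2.4,0],
  [5,0,0,2.4,0],
])

```text
time: 14.63
position: [0.5468, 0.209, 0.1735]
tool_rot: [-2.482, -1.926, 0.0]
ft_force: [-0.3, -0.1, -1.7]
grip_width: 0.112
grip_force: 50.0
```

Request:
arm_command([
  [5,0,0,0.5,0],
  [5,0,0,1,0],
  [5,0,0,1.5,0],
  [5,0,0,1.5,0],
])

```text
time: 14.97
position: [0.5468, 0.209, 0.172]
tool_rot: [-2.482, -1.926, 0.0]
ft_force: [0.9, 0.2, -1.4]
grip_width: 0.112
grip_force: 50.0
```

The frame is below lip level with no force, so the notch is over the pin. I creep down to the seat.

Request:
arm_command([
  [5,-0.3,0,0.5,0],
  [5,-0.6,0,1,0],
  [5,-0.6,0,1.2,0],
  [5,-0.6,0,1.2,0],
])

```text
time: 15.3
position: [0.5467, 0.2083, 0.1709]
tool_rot: [2.482, 1.926, -0.0]
ft_force: [0.2, -0.4, -1.4]
grip_width: 0.108
grip_force: 50.0
```

Request:
arm_command([
  [5,0,0,0.4,0],
  [5,0,0,0.8,0],
  [5,0,0,1,0],
  [5,0,0,1,0],
])

```text
time: 15.63
position: [0.5468, 0.2085, 0.1702]
tool_rot: [-2.482, -1.926, -0.0]
ft_force: [-0.1, -0.6, 0.6]
grip_width: 0.111
grip_force: 50.0
```

Seated: contact at 0.1702, exactly the expected 7 mm below the lip contact. I ease the grip, then open.

Request:
arm_command([
  [5,0,0,0,0],
  [5,0,0,0,0],
  [5,0,0,0,0],
], newtons=4)

```text
time: 15.88
position: [0.5469, 0.2085, 0.1702]
tool_rot: [2.482, 1.926, 0.001]
ft_force: [-1.1, -0.7, 1.7]
grip_width: 0.113
grip_force: 4.0
```

Request:
arm_command([
  [12,0,0,0,0],
  [14,0,0,0,0],
  [18,0,0,0,0],
  [22,0,0,0,0],
  [26,0,0,0,0],
])

```text
time: 16.3
position: [0.5467, 0.2084, 0.17]
tool_rot: [-2.482, -1.926, -0.0]
ft_force: [0.1, 0.2, 1.7]
grip_width: 0.259
grip_force: 0.0
```

```bash
python3 - <<'E'
from h import *
for n in('scene','side'): rep(frame_meas(n)[0])
z=grab('scene');a=cv2.resize(z[0][110:260,300:400],None,fx=4,fy=4,interpolation=2)
z=grab('side');b=cv2.resize(z[0][75:175,200:267],None,fx=6,fy=6,interpolation=2)[:600,:400]
im=np.zeros((600,800,3),'u1');im[:,:400]=a;im[:,400:400+b.shape[1]]=b;cv2.imwrite('pics/s5.png',im[:,:,::-1])
s=get_state();print(s['position'],s['ft_force'],s['grip_width'])
E
```

```text
886 x [-0.4  6.1 21.1] y [-61.8  50.6] z [ 35.2 191.3] yawerr -0.2 lean 0.4
200 x [-3.3  1.7 21.8] y [-64.7  39.7] z [ 34.8 195.7] yawerr -2.0 lean 0.1
[0.54673829 0.20841856 0.16997299] [-0.3484512   0.42593608 -0.20713237] 0.2962954053716584
```

View pics/s5.png

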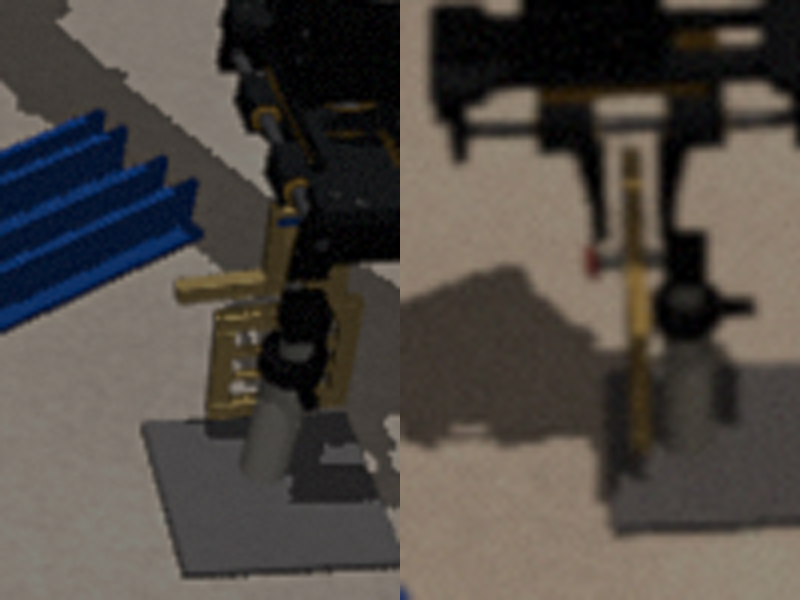

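The frame hangs upright on the pin between head (593,262) and block (690,255). The open fingers stand clear on both sides of the tab (630,170). I withdraw straight up.

Request:
arm_command([
  [26,0,0,-3,0],
  [26,0,0,-12,0],
  [26,0,0,-26,0],
  [26,0,0,-44,0],
  [26,0,0,-64,0],
])

```text
time: 16.92
position: [0.5465, 0.2082, 0.2349]
tool_rot: [-2.482, -1.926, 0.001]
ft_force: [1.2, 0.5, 0.1]
grip_width: 0.297
grip_force: 0.0
```

Request:
arm_command([
  [26,0,0,-20,0],
  [26,0,0,-45,0],
  [26,0,0,-65,0],
  [26,0,0,-80,0],
  [26,0,0,-80,0],
])

```text
time: 17.33
position: [0.5484, 0.2088, 0.3187]
tool_rot: [2.481, 1.925, 0.011]
ft_force: [-0.1, -0.3, 0.6]
grip_width: 0.299
grip_force: 0.0
```

Request:
arm_command([
  [26,0,0,0,0],
  [26,0,0,0,0],
  [26,0,0,0,0],
  [26,0,0,0,0],
  [26,0,0,0,0],
])

```text
time: 17.75
position: [0.5463, 0.2083, 0.313]
tool_rot: [-2.482, -1.926, 0.002]
ft_force: [-0.8, -0.1, -0.1]
grip_width: 0.299
grip_force: 0.0
```

```bash
python3 - <<'E'
from h import *
for n in('scene','side'):
    Q=frame_meas(n)[0]; rep(Q[Q[:,2]<.2])
    X=(Q[:,:2]-P0)@AX*1000;Y=(Q[:,:2]-P0)@AY*1000;Z=Q[:,2]*1000
    for lo in(-60,-40,-20,20,30): 
        m=(Y>lo)&(Y<lo+10)&(abs(X)<11)&(Z<200); print(lo,np.percentile(Z[m],[2,98]).round(0) if m.sum()>3 else '',end=' ')
    print()
s=get_state();print(s['position'],s['ft_force'],s['time'])
E
```

```text
1052 x [-0.7  6.2  9. ] y [-62.   45.6] z [ 36.1 194.5] yawerr 0.0 lean 0.2
-60 [131. 144.] -40 [ 39. 143.] -20 [ 38. 193.] 20 [109. 148.] 30 [ 42. 123.] 
207 x [-3.1  1.9 33.7] y [-64.5  37.8] z [ 34.1 196.4] yawerr -0.7 lean 0.3
-60 [139. 146.] -40 [ 33. 145.] -20 [116. 196.] 20  30 [46. 61.] 
[0.54653503 0.20834307 0.31341896] [-0.08687051  0.80480025  0.4938746 ] 17.85
```

```bash
python3 -c "
from bench import *
print(close_job())"
```

```text
the job is handed in; nothing more can be done
None
```

The beige frame hangs upright and level in its notch on the headed pin, let go and clear of the arm, with the largest wrist-force change at the stand about 7 N; the job was handed in at about 18 s.

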